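# Make up a flange repair kit in its nests

### The job

Make up the repair kit on the black mat: stand the steel sleeve in the round cup, slip the big black collar over the thick spigot and the small black collar over the thin spigot, and thread the steel flange plate over the two pins with the black oval spacer over the same pins on top of it. Every part must sit fully down in its nest and be let go; leave the red carton where it stands.

Things in the scene. Friction and masses are not known exactly. Their poses are not given: they have to be found in the camera images.
- sleeve: Loose bright steel tube standing upright on the bench, outside diameter 44 mm, bore 34 mm, 62 mm tall, about 0.28 kg. Origin at the centre of its underside, z up along the tube.
- big_collar: Loose black plastic ring lying flat, outside diameter 64 mm, bore 44 mm, 32 mm tall, about 0.09 kg, small white label on its side. Origin at the centre of its underside, z up along its axis.
- small_collar: Loose black plastic ring lying flat, outside diameter 46 mm, bore 26 mm, 32 mm tall, about 0.05 kg, small white label on its side. Origin at the centre of its underside, z up along its axis.
- flange_plate: Loose bright steel oval two-bolt flange plate lying flat: 112 mm long (its x axis), 50 mm wide (y) with flats 25 mm long at the middle, 10 mm thick, about 0.30 kg. A 20 mm hole in the middle and two 13 mm bolt holes at x = +42 and -42 mm. Origin at the centre of its underside, z up; a half turn makes no difference.
- spacer: Loose black plastic oval two-bolt spacer lying flat, outline as the steel plate: 112 mm long (its x axis), 50 mm wide (y) with flats 25 mm long at the middle, but 14 mm thick, about 0.08 kg. A 32 mm hole in the middle and two 13 mm bolt holes at x = +42 and -42 mm. Origin at the centre of its underside, z up; a half turn makes no difference.
- cup: Fixed nest for the sleeve: white plastic square base plate 86 x 86 x 10 mm, screwed down on a black 3 mm mat, with a white conical ring on it, 20 mm high, about 51 mm wide inside at its foot, 67 mm wide inside and 79 mm outside at its rim (30 mm above the origin). The sleeve stands inside it on the plate, 10 mm above the origin. Origin at the centre of the base plate's underside, z up.
- thick_spigot: Fixed nest for the big collar: white plastic square base plate 86 x 86 x 10 mm, screwed down on a black 3 mm mat, a round white boss 52 mm wide up to 18 mm above the origin, on which the collar sits, and a dark steel spigot 36 mm thick rising 28 mm from the boss, its upper half tapered to 16 mm (top 46 mm above the origin). Origin at the centre of the base plate's underside, z up.
- thin_spigot: Fixed nest for the small collar: white plastic square base plate 86 x 86 x 10 mm, screwed down on a black 3 mm mat, a round white boss 36 mm wide up to 18 mm above the origin, on which the collar sits, and a dark steel spigot 18 mm thick rising 28 mm from the boss, its upper half tapered to 5 mm (top 46 mm above the origin). Origin at the centre of the base plate's underside, z up.
- pin_nest: Fixed nest for the two oval parts on the mat: white base plate 130 (x axis) x 60 x 10 mm with a rail 108 x 34 mm on it, its top (the seat) 26 mm above the origin. Two dark steel pins 8 mm thick at x = +42 and -42 mm rise 34 mm from the seat, the last 10 mm pointed. Plate on the rail, spacer on the plate (underside 36 mm above origin). Origin: centre of underside, z up; a half turn is the same.
- carton: Bystander: loose closed red carton with yellow labels, 82 x 56 x 36 mm, 0.5 kg, standing among the parts. To be left where it is. Origin at the centre of its underside.
Mind the look-alikes: they are no part of the job. Leave any pink look-alike of the pin_nest alone. What is shaped like the flange_plate but brown is not meant.

How it is judged:
At the end, for the whole second after the job is handed in: Every part sits in its nest within 8 mm of its centre, 3 mm of its seated height and 0.1 rad of level, at rest: steel plate, then spacer, over both pins (within 0.15 rad), sleeve in the cup, big collar on the thick and small on the thin spigot; the carton within 30 mm of its start (horizontal distance between sleeve and cup below 0.008 m and z of sleeve in the frame of cup between 0.007 and 0.013 m and angle between each of sleeve, big_collar, small_collar, flange_plate, spacer's own z axis and vertical below 0.1 rad and linear speed of each of sleeve, big_collar, small_collar, flange_plate, spacer below 0.02 m/s and horizontal distance between big_collar and thick_spigot below 0.008 m and z of big_collar in the frame of thick_spigot between 0.015 and 0.021 m and horizontal distance between small_collar and thin_spigot below 0.008 m and z of small_collar in the frame of thin_spigot between 0.015 and 0.021 m and horizontal distance between each of flange_plate, spacer and pin_nest below 0.008 m and z of flange_plate in the frame of pin_nest between 0.023 and 0.029 m and angle between the x axis of each of flange_plate, spacer and the x axis of pin_nest, either way round below 0.15 rad and z of spacer in the frame of pin_nest between 0.033 and 0.039 m and distance of carton from where it was at the start of the episode below 0.03 m); the robot touches nothing.
It fails at once if the red carton was pushed away (more than 30 mm) (distance of carton from where it was at the start of the episode above 0.03 m).
It also fails if it takes over 136 s, if anything falls off the work surface, if the arm or the gripper's body presses on something with over 40 N, if the wrist force passes 120 N, or if a joint passes its speed limit or range.

### The arm

A 7-joint arm with a two-finger parallel gripper is mounted at the origin on the work surface. World frame = base frame: x ahead of the robot, y to its left, z up, the work surface at z = 0. Lengths are in m, angles in rad, forces in N, time in s.
With the tool pointing down it reaches from about 0.4 to 0.9 m from the base axis. Payload 5.6 kg.
Tool frame: the origin (TCP) lies where the fingers leave the gripper's body, on its centre line; the fingertips stand 88 mm ahead of it and the grasp point (between the pads) lies 69 mm ahead of it (r.pinch_z is the z of the grasp point in the tool frame, in m); z points along the fingers, y is the line along which they close (so a half turn about z gives the same grasp; the last joint's range is limited). The gripper opens to 92 mm and grips with 3 to 60 N. Pads are 20 mm wide; open, the fingers measure 128 mm over their backs; the gripper's body (75 mm by 189 mm) begins 69 mm behind the grasp point.
Start: joints at [1.067, 0.468, -0.012, 1.603, 0.006, 1.071, -0.056], TCP at [0.289, -0.582, 0.303] pointing down, gripper open.
Joint ranges: [-2.53, 2.53], [-0.31, 2.02], [-1.57, 1.55], [0.28, 2.44], [-1.29, 4.43], [0.15, 1.84], [-2.92, 2.92]. Speed limits (rad/s): [2.57, 2.57, 3.14, 3.14, 3.14, 3.14, 3.14].

### API

Orientations are given as a unit quaternion [x, y, z, w].
In Python, from plant import r gives the robot as it stands.
- The arm moves only by the shell command python3 -m pendant 'ROWS' [FORCE]. ROWS is JSON, a list of rows, each an object of numbers: "dx", "dy", "dz": the shift along the tool's x, y, z in m; "ax", "ay", "az": the turn, a rotation vector about the tool's x, y, z in degrees; "hand": the gripper command: -1 is shut, 1 is fully open, values between are in proportion. A call has 1 to 12 rows; each row is the pose to reach, as a shift and turn from the pose commanded when the call began, along the tool's axes at that moment; what a row does not reach only later rows make up. A row lasts 1/8 s, in which the tool goes at most 62.5 mm and 10.7 degrees, less where a joint would pass 70% of its speed; a pose out of reach is approached as far as the arm can. A call with a gripper value outside its range is refused whole. The fingers move at their own pace and stop on an object; FORCE is the grip in N (left out, the last holds). Time passes only in rows, so rows that repeat a pose let the fingers close. It gives the time, the measured TCP pose, the force, the opening and the grip force at its end, in the units of the state.
- r.state(): the state, without advancing time (a new reading comes with each control period).
- r.snapshot(name): name is "side" or "top"; returns a dict with "frame" (400x640x3 uint8, red, green, blue), "camera_matrix" (3x3 intrinsics, pixels), "dist_coeffs" ([k1, k2, p1, p2, k3] as OpenCV has them; the pictures are not rectified), "camera_from_world" (4x4, takes a point from world to camera coordinates). Camera axes: x right, y down, z forward; pixel columns grow to the right and rows downward; lengths in m; the calibration is good to about 2 mm. A picture is of the moment at which its call begins. There is no depth.
- r.job_done(): hands the job in; it is judged then, once.
The state is a dict: "clock": time; "joint_pos": joint angles; "joint_velocities": joint speeds; "effort": joint torques, N m; "tcp_pos": TCP position; "eef_rot": TCP orientation; "ft_force": force on the tool from outside, world axes, zero at the start; "torque": the same for the moment, N m; "grip_width": finger opening in m; "grip_force": force on a finger pad.
Only numpy, scipy, OpenCV 4.12 (cv2) and the standard library are available. Lean on these libraries where they do the work, as an engineer would, in place of code of your own. Each camera call takes 0.05 s, during which the arm holds its last target. There are 200 camera calls.

## Working session

There is one attempt and no reset: what is moved stays moved. The work goes in short steps, Python scripts to look and compute and a shell command to move; the robot and the scene stay as the last step left them, time stands still between calls to the robot, and variables do not carry over. Pictures are saved under pics/ and viewed, at most 14 in all, crops included, and the job is handed in when it is done.

```bash
ls; mkdir -p pics; python3 - <<'E'
from plant import r
import cv2, numpy as np
for n in("side","top"):
    s=r.snapshot(n); cv2.imwrite(f"pics/{n}0.png",s["frame"][:,:,::-1]); np.savez(f"pics/{n}0.npz",**s)
    print(n,s["camera_matrix"].round(1).tolist(),s["dist_coeffs"],s["camera_from_world"].round(3).tolist())
print(r.state(), r.pinch_z)
E
```

```text
pics
side [[415.3, 0.0, 324.5], [0.0, 415.3, 202.1], [0.0, 0.0, 1.0]] [0.01681622 0.         0.         0.         0.        ] [[-0.69, -0.724, -0.007, 0.385], [-0.379, 0.369, -0.849, 0.173], [0.617, -0.583, -0.529, 1.158], [0.0, 0.0, 0.0, 1.0]]
top [[425.7, 0.0, 313.5], [0.0, 425.7, 197.9], [0.0, 0.0, 1.0]] [-0.03325034  0.          0.          0.          0.        ] [[0.111, -0.994, 0.007, 0.055], [-0.969, -0.11, -0.219, 0.466], [0.219, 0.018, -0.976, 1.183], [0.0, 0.0, 0.0, 1.0]]
{'clock': 0.1, 'joint_pos': array([ 1.06701481,  0.46831682, -0.01155101,  1.60350722,  0.00597141,
        1.07141231, -0.05629703]), 'joint_velocities': array([ 0.00194454,  0.00027623, -0.00022902, -0.00188273,  0.00052023,
        0.00036472, -0.00146786]), 'effort': array([ 1.13248068e-03, -5.21649492e+01, -1.28609923e-02, -2.44368821e+01,
       -5.68343187e-02,  1.40500430e-02,  3.91521985e-05]), 'tcp_pos': array([ 0.28878033, -0.58190561,  0.30182755]), 'eef_rot': array([ 9.73590800e-01,  2.28298722e-01, -2.38863268e-04, -7.68509242e-04]), 'ft_force': array([0.26865322, 1.82830613, 0.44149669]), 'torque': array([-0.01756946, -0.01442104,  0.00592914]), 'grip_force': 0.0, 'grip_width': 0.09162534269411479} 0.0694
```

View pics/top0.png

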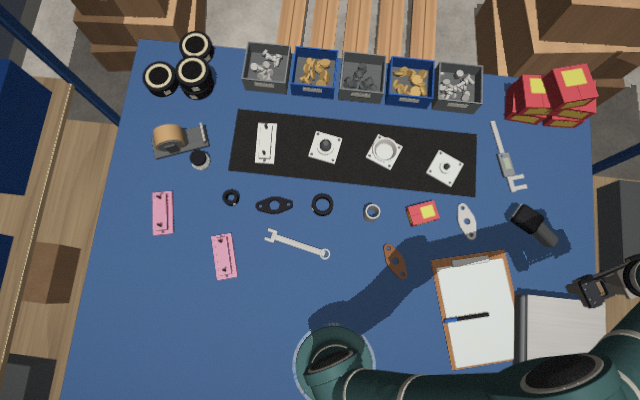

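View pics/side0.png

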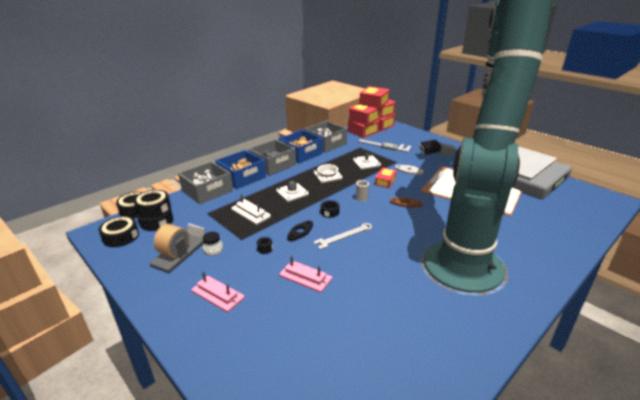

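Top view: on the mat are the white pin nest (265,143), thick spigot (325,147), cup (384,151) and thin spigot (445,168). In front of it are the small collar (231,198), spacer (274,205), big collar (322,205), sleeve (372,212), carton (423,213) and steel flange (467,221).

Look-alikes: the pink nests (162,213) and (223,256) and the brown plate (395,260) don't match the white and steel descriptions. I'll measure the real parts and confirm them in one crop.

```bash
cat > h.py <<'E'
import cv2, numpy as np
def cast(s,uv,z):
    "pixels -> world points on plane z"
    T=s["camera_from_world"]; R,t=T[:3,:3],T[:3,3]
    n=cv2.undistortPoints(np.float64(uv).reshape(-1,1,2),s["camera_matrix"],s["dist_coeffs"]).reshape(-1,2)
    d=np.c_[n,np.ones(len(n))]@R; c=-R.T@t
    return c+d*((z-c[2])/d[:,2])[:,None]
def proj(s,P):
    T=s["camera_from_world"]
    return cv2.projectPoints(np.float64(P).reshape(-1,1,3),cv2.Rodrigues(T[:3,:3])[0],T[:3,3],s["camera_matrix"],s["dist_coeffs"])[0].reshape(-1,2)
def blob(m,uv,rad=30):
    "largest contour near uv in mask"
    k=np.zeros_like(m); cv2.circle(k,uv,rad,255,-1)
    cs,_=cv2.findContours(m&k,cv2.RETR_EXTERNAL,cv2.CHAIN_APPROX_NONE)
    return max(cs,key=cv2.contourArea).reshape(-1,2)
E
python3 - <<'E'
from h import *
s=np.load("pics/top0.npz"); f=s["frame"]; hsv=cv2.cvtColor(f,cv2.COLOR_RGB2HSV); H,S,V=cv2.split(hsv)
notblue=(~((H>95)&(H<125)&(S>110)&(V>60))).astype(np.uint8)*255
white=((V>150)&(S<70)).astype(np.uint8)*255
bright=((V>115)&(S<90)).astype(np.uint8)*255
im=f[:,:,::-1].copy(); 
def go(nm,m,uv,z,rad):
    c=blob(m,uv,rad); P=cast(s,c,z)[:,:2]
    (cx,cy),(w,h),a=cv2.minAreaRect((P*1000).astype(np.float32))
    if w<h: a+=90; w,h=h,w
    print(nm,"ctr",round(cx),round(cy),"size",round(w),round(h),"ang",round(a,1)); cv2.drawContours(im,[c.reshape(-1,1,2)],-1,(0,255,0),1)
go("small",notblue,(231,198),.016,16)
go("spacer",notblue,(274,205),.007,24)
go("big",notblue,(322,205),.016,18)
go("sleeve",notblue,(372,212),.05,16)
go("carton",notblue,(423,213),.02,22)
go("flange",bright,(467,221),.01,24)
go("pin",white,(265,143),.013,28)
go("thick",white,(325,147),.013,24)
go("cup",white,(384,151),.013,26)
go("thin",white,(445,168),.013,26)
c=im[100:280,180:500]; cv2.imwrite("pics/crop.png",cv2.resize(f[100:280,180:500,::-1],None,fx=2.5,fy=2.5,interpolation=2)); cv2.imwrite("pics/crop2.png",cv2.resize(c,None,fx=2.5,fy=2.5))
E
```

```text
small ctr 440 353 size 53 44 ang 52.1
spacer ctr 432 224 size 111 49 ang 96.4
big ctr 449 80 size 67 62 ang 175.3
sleeve ctr 434 -63 size 57 47 ang 140.8
carton ctr 455 -218 size 95 64 ang 111.2
flange ctr 450 -355 size 106 54 ang 5.9
pin ctr 623 274 size 131 59 ang 3.6
thick ctr 630 91 size 87 85 ang 169.6
cup ctr 638 -92 size 90 85 ang 158.2
thin ctr 605 -281 size 87 86 ang 154.9
```

View pics/crop.png

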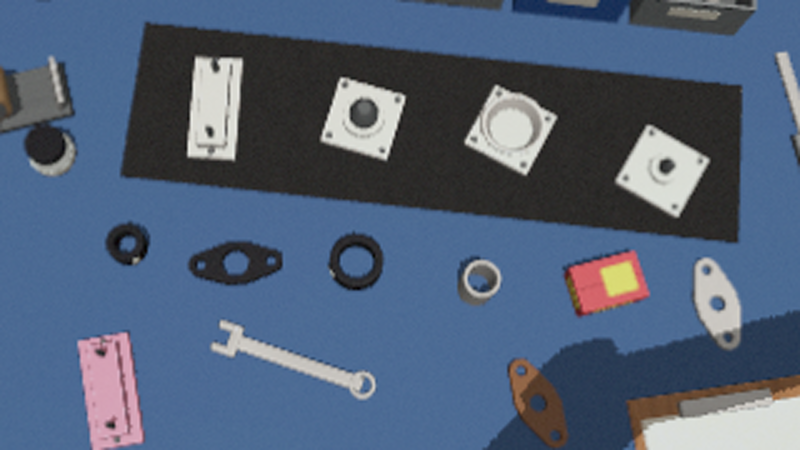

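View pics/crop2.png

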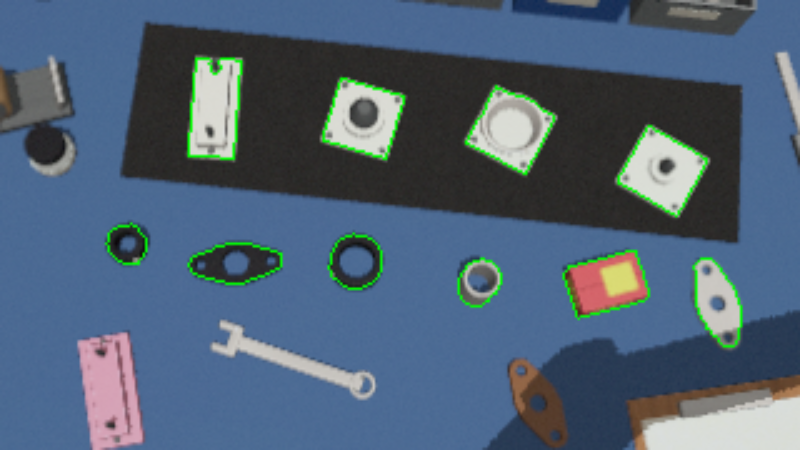

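The crop confirms the parts. White pin nest at crop (215,108), with the pink copy apart at (110,390). Steel flange at (718,303), with the brown copy at (538,402). The spacer is the black oval at (236,262). `minAreaRect` skews the oval angles, so I'll refine those with moments and holes, then cross-check in the side view.

```bash
python3 - <<'E'
from h import *
s=np.load("pics/top0.npz"); d=np.load("pics/side0.npz"); f=s["frame"]; H,S,V=cv2.split(cv2.cvtColor(f,cv2.COLOR_RGB2HSV))
notblue=(~((H>95)&(H<125)&(S>110))).astype(np.uint8)*255
bright=((V>100)&(S<90)).astype(np.uint8)*255; white=((V>150)&(S<70)).astype(np.uint8)*255
for nm,m,uv,z in(("spacer",notblue,(274,205),.007),("flange",bright,(467,221),.007),("flange2",notblue,(467,221),.007)):
    c=blob(m,uv,26); k=np.zeros_like(m); cv2.drawContours(k,[c.reshape(-1,1,2)],-1,255,-1)
    P=cast(s,np.argwhere(k)[:,::-1],z)[:,:2]*1000; mu=P.mean(0); w,v=np.linalg.eigh(np.cov(P.T)); a=v[:,1]; 
    q=(P-mu)@v; print(nm,mu.round(1),"ang",np.degrees(np.arctan2(a[1],a[0])).round(1)%180,"ext",np.ptp(q,axis=0).round())
for nm,uv,z,rad in(("sleeve",(372,212),.031,16),("small",(231,198),.016,16),("big",(322,205),.016,18)):
    P=cast(s,blob(notblue,uv,rad),z)[:,:2]*1000
    (c,wh,a)=cv2.minAreaRect(P.astype(np.float32)); e=cv2.minEnclosingCircle(P.astype(np.float32)); print(nm,np.round(c,1),np.round(wh),np.round(e[0],1),round(e[1],1))
# dark pixel blobs (spigot tops, pins, inner) in nests
dark=((V<110)).astype(np.uint8)*255
for nm,uv,rad,z in(("thickspig",(325,145),11,.035),("thinspig",(446,166),7,.035)):
    P=cast(s,blob(dark,uv,rad),z)[:,:2]*1000; print(nm,np.round(cv2.minAreaRect(P.astype(np.float32))[0],1))
g=d["frame"][:,:,::-1].copy(); g=cv2.resize(g[130:300,190:430],None,fx=3,fy=3,interpolation=2)
def mk(P,img,o,sc):
    for p in proj(d,P): cv2.drawMarker(img,tuple(int(round(t)) for t in (p-o)*sc),(0,255,0) ,0,9,1)
mm=[[440,353,32],[449,80,32],[434,-63,62],[432,224,14],[450,-355,10],[630,91,49],[605,-281,49],[638,-92,33]]
a=np.radians(3.6)
for sg in(1,-1): mm.append([623+sg*42*np.cos(a),274+sg*42*np.sin(a),63])
mk(np.array(mm)/1000,g,np.array([190,130]),3); cv2.imwrite("pics/sidechk.png",g)
E
```

```text
spacer [433.  223.6] ang 100.0 ext [ 50. 111.]
flange [ 449.5 -354.7] ang 20.5 ext [ 55. 113.]
flange2 [ 447.9 -355. ] ang 18.69999999999999 ext [ 59. 115.]
sleeve [437.5 -65.1] [47. 58.] [437.  -66.1] 29.7
small [439.7 353.4] [53. 44.] [438.3 354.3] 26.8
big [448.8  80.2] [62. 67.] [449.4  81.7] 33.9
thickspig [628.3  90.8]
thinspig [ 603.8 -279.2]
```

View pics/sidechk.png

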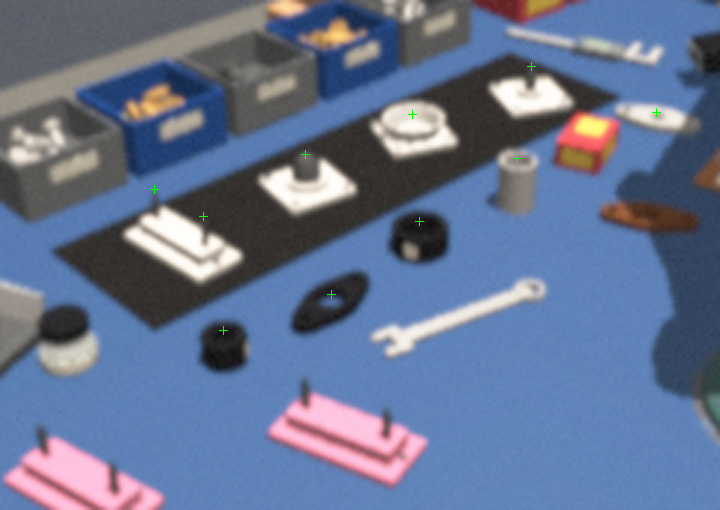

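Every cross lands on its object in the side view (pins (155,190) and (203,217), sleeve (517,158), flange (656,113)), so the two views agree. I'll start with the flange.

```bash
cat > go.py <<'E'
"go.py x y z(mm, TCP) yaw(deg of tool x, mod 180): shift in tool axes from measured pose"
import sys,numpy as np
from scipy.spatial.transform import Rotation as R
from plant import r
s=r.state(); q=R.from_quat(s["eef_rot"]); M=q.as_matrix(); a=np.array(sys.argv[1:],float)
for i in range(0,len(a),4):
    x,y,z,w=a[i:i+4]; yaw=np.degrees(np.arctan2(M[1,0],M[0,0]))
    print("shift",(M.T@(np.array([x,y,z])-s["tcp_pos"]*1000)).round(1),"az",round(-((w-yaw+90)%180-90),1),"q7",s["joint_pos"][6].round(2),"z",(s["tcp_pos"][2]*1000).round(1),"t",round(s["clock"],2))
E
python3 go.py 449.5 -354.7 160 20.5 449.5 -354.7 90.5 20.5
```

```text
shift [ 245.  -131.8  142. ] az 5.9 q7 -0.06 z 301.8 t 0.1
shift [ 245.  -131.7  211.5] az 5.9 q7 -0.06 z 301.8 t 0.1
```

```bash
python3 -m pendant '[{"dx":0.06,"dy":-0.03,"dz":0.03,"az":5.9,"hand":1},{"dx":0.12,"dy":-0.06,"dz":0.06,"az":5.9,"hand":1},{"dx":0.18,"dy":-0.09,"dz":0.1,"az":5.9,"hand":1},{"dx":0.23,"dy":-0.12,"dz":0.13,"az":5.9,"hand":1},{"dx":0.245,"dy":-0.132,"dz":0.142,"az":5.9,"hand":1},{"dx":0.245,"dy":-0.132,"dz":0.142,"az":5.9,"hand":1},{"dx":0.245,"dy":-0.132,"dz":0.142,"az":5.9,"hand":1}]' 30; python3 go.py 449.5 -354.7 90.5 20.5
```

```text
shift [ 245.  -131.7  211.5] az 5.9 q7 -0.06 z 301.8 t 0.1$[0]: bad value
```

```bash
python3 -m pendant '[{"dx":0.06,"dy":-0.03,"dz":0.03,"az":5.9,"hand":1.0}]' 30; python3 -m pendant '[{"dx":0.0,"dy":0.0,"dz":0.03,"ax":0.0,"ay":0.0,"az":0.0,"hand":0.99}]' 30; python3 go.py 449.5 -354.7 90.5 20.5
```

```text
clock: 0.22
tcp_pos: [0.2895, -0.5832, 0.2742]
eef_rot: [0.974, 0.228, 0.001, 0.002]
ft_force: [0.4, -0.7, -0.2]
grip_width: 0.0915
grip_force: 0.0
shift [ 244.9 -134.4  183.2] az 5.9 q7 -0.06 z 274.2 t 0.23$[0]: bad value
```

```bash
python3 -m pendant '[{"dx":0.06,"dy":-0.035,"dz":0.02,"az":6,"hand":0.99},{"dx":0.11,"dy":-0.065,"dz":0.04,"az":6,"hand":0.99},{"dx":0.16,"dy":-0.09,"dz":0.07,"az":6,"hand":0.99},{"dx":0.21,"dy":-0.115,"dz":0.09,"az":6,"hand":0.99},{"dx":0.245,"dy":-0.134,"dz":0.113,"az":6,"hand":0.99},{"dx":0.245,"dy":-0.134,"dz":0.113,"az":6,"hand":0.99},{"dx":0.245,"dy":-0.134,"dz":0.113,"az":6,"hand":0.99}]' 30; python3 go.py 449.5 -354.7 90.5 20.5
```

```text
shift [ 244.9 -134.4  183.2] az 5.9 q7 -0.06 z 274.2 t 0.23$[0]: bad value
```

```bash
python3 -m pendant '[{"dx":0.06,"dy":-0.035,"dz":0.02,"ax":0,"ay":0,"az":6,"hand":0.99},{"dx":0.11,"dy":-0.065,"dz":0.04,"ax":0,"ay":0,"az":6,"hand":0.99},{"dx":0.16,"dy":-0.09,"dz":0.07,"ax":0,"ay":0,"az":6,"hand":0.99},{"dx":0.21,"dy":-0.115,"dz":0.09,"ax":0,"ay":0,"az":6,"hand":0.99},{"dx":0.245,"dy":-0.134,"dz":0.113,"ax":0,"ay":0,"az":6,"hand":0.99},{"dx":0.245,"dy":-0.134,"dz":0.113,"ax":0,"ay":0,"az":6,"hand":0.99},{"dx":0.245,"dy":-0.134,"dz":0.113,"ax":0,"ay":0,"az":6,"hand":0.99}]' 30; python3 go.py 449.5 -354.7 90.5 20.5
```

```text
clock: 1.1
tcp_pos: [0.4485, -0.354, 0.1596]
eef_rot: [0.984, 0.177, -0.0, 0.0]
ft_force: [0.8, 0.1, -0.9]
grip_width: 0.0912
grip_force: 0.0
shift [ 0.8  1.  69.1] az -0.1 q7 -0.64 z 159.6 t 1.1
```

All keys are needed in each row. Descend and grip.

```bash
python3 -m pendant '[{"dx":0.001,"dy":0.001,"dz":0.04,"ax":0,"ay":0,"az":0,"hand":0.99},{"dx":0.001,"dy":0.001,"dz":0.06,"ax":0,"ay":0,"az":0,"hand":0.99},{"dx":0.001,"dy":0.001,"dz":0.069,"ax":0,"ay":0,"az":0,"hand":0.99},{"dx":0.001,"dy":0.001,"dz":0.069,"ax":0,"ay":0,"az":0,"hand":0.99},{"dx":0.001,"dy":0.001,"dz":0.069,"ax":0,"ay":0,"az":0,"hand":-0.99},{"dx":0.001,"dy":0.001,"dz":0.069,"ax":0,"ay":0,"az":0,"hand":-0.99},{"dx":0.001,"dy":0.001,"dz":0.069,"ax":0,"ay":0,"az":0,"hand":-0.99},{"dx":0.001,"dy":0.001,"dz":0.069,"ax":0,"ay":0,"az":0,"hand":-0.99},{"dx":0.001,"dy":0.001,"dz":0.069,"ax":0,"ay":0,"az":0,"hand":-0.99},{"dx":0.001,"dy":0.001,"dz":0.069,"ax":0,"ay":0,"az":0,"hand":-0.99}]' 40; python3 go.py 449.5 -354.7 90.5 20.5
```

```text
clock: 2.35
tcp_pos: [0.4502, -0.3539, 0.0909]
eef_rot: [0.984, 0.177, 0.0, 0.0]
ft_force: [-0.4, 0.4, 2.7]
grip_width: 0.0494
grip_force: 40.0
shift [-1.   0.5  0.4] az -0.1 q7 -0.65 z 90.9 t 2.35
```

```bash
python3 -m pendant '[{"dx":0,"dy":0,"dz":-0.03,"ax":0,"ay":0,"az":0,"hand":-0.99},{"dx":0,"dy":0,"dz":-0.07,"ax":0,"ay":0,"az":0,"hand":-0.99},{"dx":0,"dy":0,"dz":-0.11,"ax":0,"ay":0,"az":0,"hand":-0.99},{"dx":0,"dy":0,"dz":-0.11,"ax":0,"ay":0,"az":0,"hand":-0.99}]'; python3 go.py 623 274 200 3.6
```

```text
clock: 2.85
tcp_pos: [0.4513, -0.3547, 0.2033]
eef_rot: [0.984, 0.177, 0.002, 0.002]
ft_force: [0.3, 0.3, -3.2]
grip_width: 0.0494
grip_force: 40.0
shift [ 380.  -529.5    2. ] az 16.8 q7 -0.64 z 203.3 t 2.85
```

```bash
python3 -m pendant '[{"dx":0.03,"dy":-0.045,"dz":0,"ax":0,"ay":0,"az":2,"hand":-0.99},{"dx":0.06,"dy":-0.09,"dz":0,"ax":0,"ay":0,"az":4,"hand":-0.99},{"dx":0.093,"dy":-0.135,"dz":0,"ax":0,"ay":0,"az":5,"hand":-0.99},{"dx":0.127,"dy":-0.18,"dz":0,"ax":0,"ay":0,"az":6,"hand":-0.99},{"dx":0.16,"dy":-0.225,"dz":0,"ax":0,"ay":0,"az":8,"hand":-0.99},{"dx":0.192,"dy":-0.27,"dz":0,"ax":0,"ay":0,"az":9,"hand":-0.99},{"dx":0.224,"dy":-0.315,"dz":0,"ax":0,"ay":0,"az":10,"hand":-0.99},{"dx":0.256,"dy":-0.36,"dz":0,"ax":0,"ay":0,"az":12,"hand":-0.99},{"dx":0.29,"dy":-0.405,"dz":0,"ax":0,"ay":0,"az":13,"hand":-0.99},{"dx":0.322,"dy":-0.45,"dz":0,"ax":0,"ay":0,"az":15,"hand":-0.99},{"dx":0.352,"dy":-0.49,"dz":0,"ax":0,"ay":0,"az":16.8,"hand":-0.99},{"dx":0.375,"dy":-0.52,"dz":0,"ax":0,"ay":0,"az":16.8,"hand":-0.99}]'; python3 go.py 623 274 200 3.6
```

```text
clock: 4.35
tcp_pos: [0.6193, 0.2666, 0.1979]
eef_rot: [0.999, 0.032, -0.002, 0.0]
ft_force: [0.1, -0.2, -3.1]
grip_width: 0.0492
grip_force: 40.0
shift [ 4.2 -7.1 -2.1] az 0.1 q7 -2.02 z 197.9 t 4.35
```

```bash
python3 -m pendant '[{"dx":0.0042,"dy":-0.007,"dz":0.01,"ax":0,"ay":0,"az":0,"hand":-0.99},{"dx":0.0042,"dy":-0.007,"dz":0.03,"ax":0,"ay":0,"az":0,"hand":-0.99},{"dx":0.0042,"dy":-0.007,"dz":0.03,"ax":0,"ay":0,"az":0,"hand":-0.99},{"dx":0.0042,"dy":-0.007,"dz":0.03,"ax":0,"ay":0,"az":0,"hand":-0.99}]'; python3 go.py 623 274 165 3.6; python3 - <<'E'
from plant import r
from h import *
a=r.snapshot("top");b=r.snapshot("side")
A=cv2.resize(a["frame"][90:190,215:315,::-1],(400,400),interpolation=2);B=cv2.resize(b["frame"][150:250,200:300,::-1],(400,400),interpolation=2)
cv2.imwrite("pics/pl1.png",np.hstack([A,B]))
E
```

```text
clock: 4.85
tcp_pos: [0.6242, 0.2697, 0.1702]
eef_rot: [1.0, 0.03, -0.0, 0.001]
ft_force: [0.3, 0.2, -2.5]
grip_width: 0.0493
grip_force: 40.0
shift [-1.  -4.3  5.2] az -0.1 q7 -2.02 z 170.2 t 4.85
```

View pics/pl1.png

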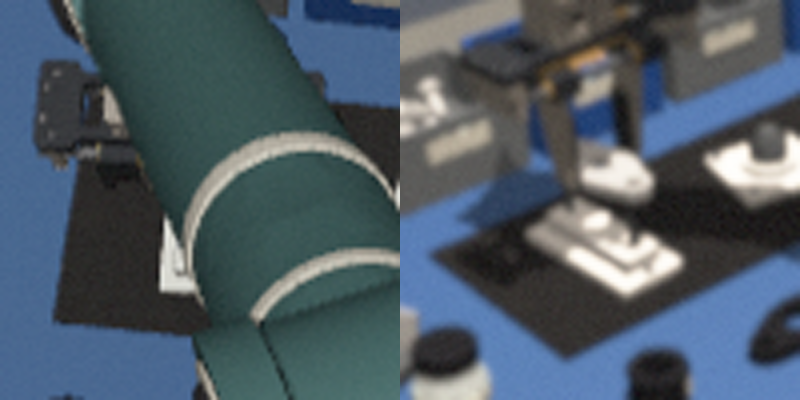

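```bash
python3 -m pendant '[{"dx":-0.001,"dy":-0.004,"dz":0.005,"ax":0,"ay":0,"az":0,"hand":-0.99},{"dx":-0.001,"dy":-0.004,"dz":0.01,"ax":0,"ay":0,"az":0,"hand":-0.99},{"dx":-0.001,"dy":-0.004,"dz":0.016,"ax":0,"ay":0,"az":0,"hand":-0.99},{"dx":-0.001,"dy":-0.004,"dz":0.023,"ax":0,"ay":0,"az":0,"hand":-0.99},{"dx":-0.001,"dy":-0.004,"dz":0.03,"ax":0,"ay":0,"az":0,"hand":-0.99},{"dx":-0.001,"dy":-0.004,"dz":0.03,"ax":0,"ay":0,"az":0,"hand":-0.99}]'; python3 go.py 623 274 119 3.6
```

```text
clock: 5.7
tcp_pos: [0.6243, 0.2752, 0.1402]
eef_rot: [1.0, 0.031, 0.002, -0.0]
ft_force: [4.9, 0.9, -6.3]
grip_width: 0.0489
grip_force: 40.0
shift [-1.5  1.1 21.2] az -0.0 q7 -2.03 z 140.2 t 5.7
```

```bash
python3 -m pendant '[{"dx":0.001,"dy":0.001,"dz":0.005,"ax":0,"ay":0,"az":0,"hand":-0.99},{"dx":0.001,"dy":0.001,"dz":0.01,"ax":0,"ay":0,"az":0,"hand":-0.99},{"dx":0.001,"dy":0.001,"dz":0.015,"ax":0,"ay":0,"az":0,"hand":-0.99},{"dx":0.001,"dy":0.001,"dz":0.02,"ax":0,"ay":0,"az":0,"hand":-0.99},{"dx":0.001,"dy":0.001,"dz":0.02,"ax":0,"ay":0,"az":0,"hand":-0.99}]'; python3 go.py 623 274 119 3.6
```

```text
clock: 6.32
tcp_pos: [0.6246, 0.2744, 0.1201]
eef_rot: [1.0, 0.031, 0.001, -0.0]
ft_force: [6.8, 0.5, -4.6]
grip_width: 0.0493
grip_force: 40.0
shift [-1.6  0.3  1.1] az -0.0 q7 -2.03 z 120.1 t 6.33
```

```bash
python3 -m pendant '[{"dx":0.0,"dy":0,"dz":0,"ax":0,"ay":0,"az":0,"hand":0.6},{"dx":0.0,"dy":0,"dz":0,"ax":0,"ay":0,"az":0,"hand":0.6},{"dx":0,"dy":0,"dz":0,"ax":0,"ay":0,"az":0,"hand":0.99},{"dx":0,"dy":0,"dz":0,"ax":0,"ay":0,"az":0,"hand":0.99},{"dx":0,"dy":0,"dz":-0.03,"ax":0,"ay":0,"az":0,"hand":0.99},{"dx":0,"dy":0,"dz":-0.08,"ax":0,"ay":0,"az":0,"hand":0.99},{"dx":0,"dy":0,"dz":-0.11,"ax":0,"ay":0,"az":0,"hand":0.99},{"dx":-0.06,"dy":0.02,"dz":-0.11,"ax":0,"ay":0,"az":0,"hand":0.99},{"dx":-0.12,"dy":0.04,"dz":-0.11,"ax":0,"ay":0,"az":0,"hand":0.99},{"dx":-0.17,"dy":0.05,"dz":-0.11,"ax":0,"ay":0,"az":0,"hand":0.99},{"dx":-0.17,"dy":0.05,"dz":-0.11,"ax":0,"ay":0,"az":0,"hand":0.99}]'; python3 go.py 433 223.6 160 100; python3 - <<'E'
from plant import r
from h import *
a=r.snapshot("top");b=r.snapshot("side"); np.savez("pics/t1.npz",**a)
A=cv2.resize(a["frame"][90:190,215:315,::-1],(400,400),interpolation=2);B=cv2.resize(b["frame"][150:250,200:300,::-1],(400,400),interpolation=2)
cv2.imwrite("pics/pl2.png",np.hstack([A,B]))
E
```

```text
clock: 7.7
tcp_pos: [0.4539, 0.2128, 0.2307]
eef_rot: [0.999, 0.032, -0.001, 0.001]
ft_force: [-0.0, 0.5, -0.0]
grip_width: 0.0913
grip_force: 0.0
shift [-20.  -12.2  70.8] az 83.7 q7 -2.07 z 230.7 t 7.7
```

View pics/pl2.png

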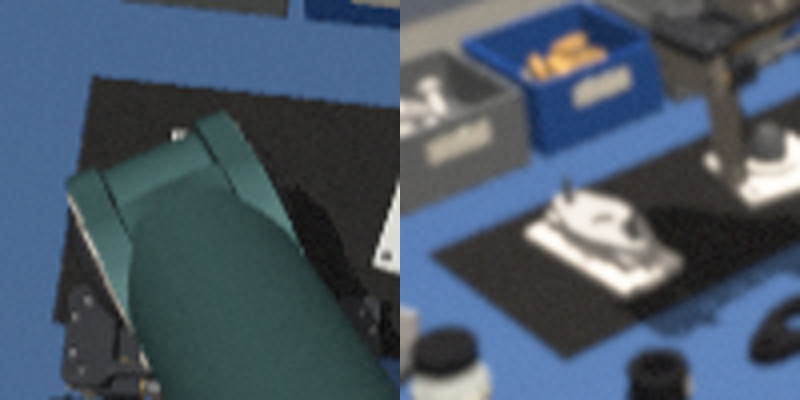

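The flange plate sits flat over both pins: in the side half the pins show through at (567,190) and (635,225). Spacer next. I turn by −96° to keep joint 7 inside its range.

```bash
python3 -m pendant '[{"dx":0,"dy":0,"dz":0,"ax":0,"ay":0,"az":-10,"hand":0.99},{"dx":0,"dy":0,"dz":0,"ax":0,"ay":0,"az":-20,"hand":0.99},{"dx":0,"dy":0,"dz":0,"ax":0,"ay":0,"az":-30,"hand":0.99},{"dx":0,"dy":0,"dz":0,"ax":0,"ay":0,"az":-40,"hand":0.99},{"dx":0,"dy":0,"dz":0.02,"ax":0,"ay":0,"az":-50,"hand":0.99},{"dx":0,"dy":0,"dz":0.03,"ax":0,"ay":0,"az":-60,"hand":0.99},{"dx":-0.01,"dy":-0.01,"dz":0.04,"ax":0,"ay":0,"az":-70,"hand":0.99},{"dx":-0.02,"dy":-0.012,"dz":0.05,"ax":0,"ay":0,"az":-80,"hand":0.99},{"dx":-0.02,"dy":-0.012,"dz":0.06,"ax":0,"ay":0,"az":-90,"hand":0.99},{"dx":-0.02,"dy":-0.012,"dz":0.07,"ax":0,"ay":0,"az":-96.3,"hand":0.99},{"dx":-0.02,"dy":-0.012,"dz":0.07,"ax":0,"ay":0,"az":-96.3,"hand":0.99},{"dx":-0.02,"dy":-0.012,"dz":0.07,"ax":0,"ay":0,"az":-96.3,"hand":0.99}]'; python3 go.py 433 223.6 90.5 100
```

```text
clock: 9.3
tcp_pos: [0.4377, 0.225, 0.1608]
eef_rot: [0.644, 0.765, 0.0, -0.0]
ft_force: [-0.2, 0.1, -1.0]
grip_width: 0.0915
grip_force: 0.0
shift [-0.6 -4.9 70.3] az -0.2 q7 -0.66 z 160.8 t 9.3
```

```bash
python3 -m pendant '[{"dx":-0.0006,"dy":-0.005,"dz":0.03,"ax":0,"ay":0,"az":0,"hand":0.99},{"dx":-0.0006,"dy":-0.005,"dz":0.06,"ax":0,"ay":0,"az":0,"hand":0.99},{"dx":-0.0006,"dy":-0.005,"dz":0.07,"ax":0,"ay":0,"az":0,"hand":0.99},{"dx":-0.0006,"dy":-0.005,"dz":0.07,"ax":0,"ay":0,"az":0,"hand":0.99},{"dx":-0.0006,"dy":-0.005,"dz":0.07,"ax":0,"ay":0,"az":0,"hand":-0.99},{"dx":-0.0006,"dy":-0.005,"dz":0.07,"ax":0,"ay":0,"az":0,"hand":-0.99},{"dx":-0.0006,"dy":-0.005,"dz":0.07,"ax":0,"ay":0,"az":0,"hand":-0.99},{"dx":-0.0006,"dy":-0.005,"dz":0.07,"ax":0,"ay":0,"az":0,"hand":-0.99},{"dx":-0.0006,"dy":-0.005,"dz":0.07,"ax":0,"ay":0,"az":0,"hand":-0.99},{"dx":-0.0006,"dy":-0.005,"dz":0.07,"ax":0,"ay":0,"az":0,"hand":-0.99}]' 25; python3 -m pendant '[{"dx":0,"dy":0,"dz":-0.04,"ax":0,"ay":0,"az":0,"hand":-0.99},{"dx":0,"dy":0,"dz":-0.09,"ax":0,"ay":0,"az":0,"hand":-0.99},{"dx":0,"dy":0,"dz":-0.11,"ax":0,"ay":0,"az":0,"hand":-0.99},{"dx":0,"dy":0,"dz":-0.11,"ax":0,"ay":0,"az":0,"hand":-0.99}]'; python3 go.py 624.5 274 200 3.6
```

```text
clock: 10.55
tcp_pos: [0.4321, 0.2232, 0.0909]
eef_rot: [0.644, 0.765, 0.0, 0.0]
ft_force: [-0.0, -0.1, 3.4]
grip_width: 0.0494
grip_force: 25.0
clock: 11.05
tcp_pos: [0.4325, 0.2233, 0.2018]
eef_rot: [0.644, 0.765, 0.001, 0.001]
ft_force: [0.3, -0.1, -0.6]
grip_width: 0.0502
grip_force: 25.0
shift [ 17.  197.8   2.3] az -83.7 q7 -0.62 z 201.8 t 11.05
```

```bash
python3 -m pendant '[{"dx":0,"dy":0.02,"dz":0,"ax":0,"ay":0,"az":-10,"hand":-0.99},{"dx":0,"dy":0.04,"dz":0,"ax":0,"ay":0,"az":-20,"hand":-0.99},{"dx":0.005,"dy":0.06,"dz":0,"ax":0,"ay":0,"az":-30,"hand":-0.99},{"dx":0.005,"dy":0.08,"dz":0,"ax":0,"ay":0,"az":-40,"hand":-0.99},{"dx":0.01,"dy":0.11,"dz":0,"ax":0,"ay":0,"az":-50,"hand":-0.99},{"dx":0.01,"dy":0.14,"dz":0,"ax":0,"ay":0,"az":-60,"hand":-0.99},{"dx":0.015,"dy":0.17,"dz":0,"ax":0,"ay":0,"az":-70,"hand":-0.99},{"dx":0.017,"dy":0.19,"dz":0,"ax":0,"ay":0,"az":-79,"hand":-0.99},{"dx":0.017,"dy":0.198,"dz":0,"ax":0,"ay":0,"az":-83.7,"hand":-0.99},{"dx":0.017,"dy":0.198,"dz":0.02,"ax":0,"ay":0,"az":-83.7,"hand":-0.99},{"dx":0.017,"dy":0.198,"dz":0.035,"ax":0,"ay":0,"az":-83.7,"hand":-0.99},{"dx":0.017,"dy":0.198,"dz":0.035,"ax":0,"ay":0,"az":-83.7,"hand":-0.99}]';  python3 go.py 624.5 274 142 3.6
```

```text
clock: 12.55
tcp_pos: [0.6225, 0.2733, 0.1628]
eef_rot: [-0.031, 1.0, -0.001, -0.002]
ft_force: [-0.5, 0.9, -0.5]
grip_width: 0.0495
grip_force: 25.0
shift [-2.1  0.6 20.8] az -0.0 q7 0.73 z 162.8 t 12.55
```

```bash
python3 -m pendant '[{"dx":-0.002,"dy":0.0005,"dz":0.004,"ax":0,"ay":0,"az":0,"hand":-0.99},{"dx":-0.002,"dy":0.0005,"dz":0.01,"ax":0,"ay":0,"az":0,"hand":-0.99},{"dx":-0.002,"dy":0.0005,"dz":0.016,"ax":0,"ay":0,"az":0,"hand":-0.99},{"dx":-0.002,"dy":0.0005,"dz":0.022,"ax":0,"ay":0,"az":0,"hand":-0.99},{"dx":-0.002,"dy":0.0005,"dz":0.022,"ax":0,"ay":0,"az":0,"hand":-0.99}]';  python3 go.py 624.5 274 129.5 3.6
```

```text
clock: 13.18
tcp_pos: [0.6257, 0.2744, 0.143]
eef_rot: [-0.031, 1.0, -0.0, -0.0]
ft_force: [0.5, -0.3, 0.3]
grip_width: 0.0495
grip_force: 25.0
shift [ 1.2 -0.3 13.5] az -0.0 q7 0.72 z 143.0 t 13.18
```

```bash
python3 -m pendant '[{"dx":0.001,"dy":0,"dz":0.005,"ax":0,"ay":0,"az":0,"hand":-0.99},{"dx":0.001,"dy":0,"dz":0.009,"ax":0,"ay":0,"az":0,"hand":-0.99},{"dx":0.001,"dy":0,"dz":0.013,"ax":0,"ay":0,"az":0,"hand":-0.99},{"dx":0.001,"dy":0,"dz":0.013,"ax":0,"ay":0,"az":0,"hand":-0.99}]';  python3 go.py 624.5 274 129.5 3.6
```

```text
clock: 13.68
tcp_pos: [0.625, 0.2745, 0.1304]
eef_rot: [-0.031, 1.0, -0.0, -0.0]
ft_force: [0.1, -0.7, 0.2]
grip_width: 0.0501
grip_force: 25.0
shift [ 0.5 -0.4  0.9] az -0.0 q7 0.71 z 130.4 t 13.68
```

```bash
python3 -m pendant '[{"dx":0,"dy":0,"dz":0,"ax":0,"ay":0,"az":0,"hand":0.6},{"dx":0,"dy":0,"dz":0,"ax":0,"ay":0,"az":0,"hand":0.6},{"dx":0,"dy":0,"dz":0,"ax":0,"ay":0,"az":0,"hand":0.99},{"dx":0,"dy":0,"dz":0,"ax":0,"ay":0,"az":0,"hand":0.99},{"dx":0,"dy":0,"dz":-0.03,"ax":0,"ay":0,"az":0,"hand":0.99},{"dx":0,"dy":0,"dz":-0.08,"ax":0,"ay":0,"az":0,"hand":0.99},{"dx":0.03,"dy":0.015,"dz":-0.09,"ax":0,"ay":0,"az":0,"hand":0.99},{"dx":0.08,"dy":0.04,"dz":-0.09,"ax":0,"ay":0,"az":0,"hand":0.99},{"dx":0.13,"dy":0.065,"dz":-0.07,"ax":0,"ay":0,"az":0,"hand":0.99},{"dx":0.18,"dy":0.09,"dz":-0.05,"ax":0,"ay":0,"az":0,"hand":0.99},{"dx":0.18,"dy":0.09,"dz":-0.04,"ax":0,"ay":0,"az":0,"hand":0.99},{"dx":0.18,"dy":0.09,"dz":-0.04,"ax":0,"ay":0,"az":0,"hand":0.99}]';  python3 go.py 440 353.5 95 3.6; python3 - <<'E'
from plant import r
from h import *
a=r.snapshot("top");b=r.snapshot("side")
A=cv2.resize(a["frame"][90:240,195:345,::-1],(400,400),interpolation=2);B=cv2.resize(b["frame"][150:250,200:300,::-1],(400,400),interpolation=2)
cv2.imwrite("pics/pl3.png",np.hstack([A,B]))
E
```

```text
clock: 15.18
tcp_pos: [0.4402, 0.3527, 0.1702]
eef_rot: [-0.031, 1.0, -0.001, -0.0]
ft_force: [0.1, -0.5, 1.3]
grip_width: 0.0913
grip_force: 0.0
shift [ 0.1  0.9 75.2] az -0.0 q7 0.41 z 170.2 t 15.18
```

View pics/pl3.png

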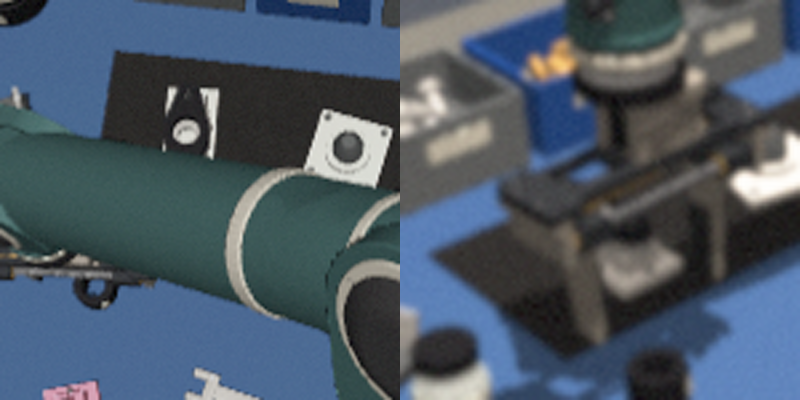

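The spacer sits on the nest (left half, (187,125)). Now grip the small collar.

```bash
python3 -m pendant '[{"dx":0,"dy":0.001,"dz":0.04,"ax":0,"ay":0,"az":0,"hand":0.99},{"dx":0,"dy":0.001,"dz":0.07,"ax":0,"ay":0,"az":0,"hand":0.99},{"dx":0,"dy":0.001,"dz":0.075,"ax":0,"ay":0,"az":0,"hand":0.99},{"dx":0,"dy":0.001,"dz":0.075,"ax":0,"ay":0,"az":0,"hand":-0.99},{"dx":0,"dy":0.001,"dz":0.075,"ax":0,"ay":0,"az":0,"hand":-0.99},{"dx":0,"dy":0.001,"dz":0.075,"ax":0,"ay":0,"az":0,"hand":-0.99},{"dx":0,"dy":0.001,"dz":0.075,"ax":0,"ay":0,"az":0,"hand":-0.99},{"dx":0,"dy":0.001,"dz":0.075,"ax":0,"ay":0,"az":0,"hand":-0.99},{"dx":0,"dy":0.001,"dz":0.075,"ax":0,"ay":0,"az":0,"hand":-0.99}]' 20; python3 -m pendant '[{"dx":0,"dy":0,"dz":-0.04,"ax":0,"ay":0,"az":0,"hand":-0.99},{"dx":0,"dy":0,"dz":-0.09,"ax":0,"ay":0,"az":0,"hand":-0.99},{"dx":0,"dy":0,"dz":-0.11,"ax":0,"ay":0,"az":0,"hand":-0.99},{"dx":0,"dy":0,"dz":-0.11,"ax":0,"ay":0,"az":0,"hand":-0.99}]'; python3 go.py 604 -280 200 3.6
```

```text
clock: 16.4
tcp_pos: [0.4398, 0.3542, 0.096]
eef_rot: [-0.031, 1.0, 0.0, 0.0]
ft_force: [-0.5, -1.3, 2.6]
grip_width: 0.0456
grip_force: 20.0
clock: 16.9
tcp_pos: [0.4401, 0.3541, 0.2063]
eef_rot: [-0.031, 1.0, 0.0, 0.001]
ft_force: [-0.1, 0.9, -1.3]
grip_width: 0.0456
grip_force: 20.0
shift [-124.1 -643.1    6.2] az -0.0 q7 0.44 z 206.3 t 16.9
```

```bash
python3 -m pendant '[{"dx":-0.01,"dy":-0.055,"dz":0,"ax":0,"ay":0,"az":0,"hand":-0.99},{"dx":-0.02,"dy":-0.11,"dz":0,"ax":0,"ay":0,"az":0,"hand":-0.99},{"dx":-0.03,"dy":-0.165,"dz":0,"ax":0,"ay":0,"az":0,"hand":-0.99},{"dx":-0.042,"dy":-0.22,"dz":0,"ax":0,"ay":0,"az":0,"hand":-0.99},{"dx":-0.053,"dy":-0.275,"dz":0,"ax":0,"ay":0,"az":0,"hand":-0.99},{"dx":-0.064,"dy":-0.33,"dz":0,"ax":0,"ay":0,"az":0,"hand":-0.99},{"dx":-0.075,"dy":-0.385,"dz":0,"ax":0,"ay":0,"az":0,"hand":-0.99},{"dx":-0.085,"dy":-0.44,"dz":0,"ax":0,"ay":0,"az":0,"hand":-0.99},{"dx":-0.096,"dy":-0.495,"dz":0,"ax":0,"ay":0,"az":0,"hand":-0.99},{"dx":-0.107,"dy":-0.55,"dz":0,"ax":0,"ay":0,"az":0,"hand":-0.99},{"dx":-0.117,"dy":-0.605,"dz":0,"ax":0,"ay":0,"az":0,"hand":-0.99},{"dx":-0.124,"dy":-0.643,"dz":0,"ax":0,"ay":0,"az":0,"hand":-0.99}]';  python3 -m pendant '[{"dx":0,"dy":0,"dz":0.02,"ax":0,"ay":0,"az":0,"hand":-0.99},{"dx":0,"dy":0,"dz":0.04,"ax":0,"ay":0,"az":0,"hand":-0.99},{"dx":0,"dy":0,"dz":0.04,"ax":0,"ay":0,"az":0,"hand":-0.99}]';  python3 go.py 604 -280 116 3.6
```

```text
clock: 18.4
tcp_pos: [0.6026, -0.2831, 0.2025]
eef_rot: [-0.03, 1.0, 0.0, -0.002]
ft_force: [-0.7, 0.0, -0.7]
grip_width: 0.0455
grip_force: 20.0
clock: 18.77
tcp_pos: [0.6022, -0.2776, 0.1624]
eef_rot: [-0.033, 0.999, 0.002, -0.003]
ft_force: [0.2, 0.3, -1.4]
grip_width: 0.046
grip_force: 20.0
shift [-1.9 -2.6 46.4] az 0.2 q7 1.58 z 162.4 t 18.77
```

```bash
python3 -m pendant '[{"dx":-0.001,"dy":-0.002,"dz":0.01,"ax":0,"ay":0,"az":0,"hand":-0.99},{"dx":-0.001,"dy":-0.002,"dz":0.018,"ax":0,"ay":0,"az":0,"hand":-0.99},{"dx":-0.001,"dy":-0.002,"dz":0.025,"ax":0,"ay":0,"az":0,"hand":-0.99},{"dx":-0.001,"dy":-0.002,"dz":0.032,"ax":0,"ay":0,"az":0,"hand":-0.99},{"dx":-0.001,"dy":-0.002,"dz":0.032,"ax":0,"ay":0,"az":0,"hand":-0.99}]';  python3 go.py 604 -280 116 3.6
```

```text
clock: 19.4
tcp_pos: [0.6045, -0.2818, 0.133]
eef_rot: [-0.031, 1.0, 0.0, -0.0]
ft_force: [-0.3, -0.0, -0.1]
grip_width: 0.046
grip_force: 20.0
shift [ 0.4  1.8 17. ] az -0.0 q7 1.56 z 133.0 t 19.4
```

```bash
python3 -m pendant '[{"dx":0,"dy":0.001,"dz":0.006,"ax":0,"ay":0,"az":0,"hand":-0.99},{"dx":0,"dy":0.001,"dz":0.012,"ax":0,"ay":0,"az":0,"hand":-0.99},{"dx":0,"dy":0.001,"dz":0.016,"ax":0,"ay":0,"az":0,"hand":-0.99},{"dx":0,"dy":0.001,"dz":0.016,"ax":0,"ay":0,"az":0,"hand":-0.99}]';  python3 go.py 604 -280 117 3.6
```

```text
clock: 19.9
tcp_pos: [0.6048, -0.2808, 0.1175]
eef_rot: [-0.031, 1.0, 0.0, -0.0]
ft_force: [0.2, 0.1, -1.4]
grip_width: 0.0459
grip_force: 20.0
shift [0.8 0.9 0.5] az -0.0 q7 1.55 z 117.5 t 19.9
```

```bash
python3 -m pendant '[{"dx":0,"dy":0,"dz":0,"ax":0,"ay":0,"az":0,"hand":0.99},{"dx":0,"dy":0,"dz":0,"ax":0,"ay":0,"az":0,"hand":0.99},{"dx":0,"dy":0,"dz":0,"ax":0,"ay":0,"az":0,"hand":0.99},{"dx":0,"dy":0,"dz":-0.05,"ax":0,"ay":0,"az":0,"hand":0.99},{"dx":0,"dy":0,"dz":-0.09,"ax":0,"ay":0,"az":0,"hand":0.99},{"dx":0.03,"dy":0.04,"dz":-0.09,"ax":0,"ay":0,"az":0,"hand":0.99},{"dx":0.06,"dy":0.09,"dz":-0.09,"ax":0,"ay":0,"az":0,"hand":0.99},{"dx":0.09,"dy":0.13,"dz":-0.09,"ax":0,"ay":0,"az":0,"hand":0.99},{"dx":0.12,"dy":0.175,"dz":-0.09,"ax":0,"ay":0,"az":0,"hand":0.99},{"dx":0.15,"dy":0.215,"dz":-0.09,"ax":0,"ay":0,"az":0,"hand":0.99},{"dx":0.153,"dy":0.225,"dz":-0.09,"ax":0,"ay":0,"az":0,"hand":0.99},{"dx":0.153,"dy":0.225,"dz":-0.09,"ax":0,"ay":0,"az":0,"hand":0.99}]';  python3 go.py 437.5 -65.5 118 3.6
```

```text
clock: 21.4
tcp_pos: [0.4386, -0.0659, 0.2081]
eef_rot: [-0.032, 0.999, -0.0, 0.001]
ft_force: [0.4, 0.7, 0.5]
grip_width: 0.0914
grip_force: 0.0
shift [ 1.2  0.5 90.1] az 0.1 q7 1.29 z 208.1 t 21.4
```

```bash
python3 -m pendant '[{"dx":0.001,"dy":0,"dz":0.04,"ax":0,"ay":0,"az":0,"hand":0.99},{"dx":0.001,"dy":0,"dz":0.08,"ax":0,"ay":0,"az":0,"hand":0.99},{"dx":0.001,"dy":0,"dz":0.09,"ax":0,"ay":0,"az":0,"hand":0.99},{"dx":0.001,"dy":0,"dz":0.09,"ax":0,"ay":0,"az":0,"hand":-0.99},{"dx":0.001,"dy":0,"dz":0.09,"ax":0,"ay":0,"az":0,"hand":-0.99},{"dx":0.001,"dy":0,"dz":0.09,"ax":0,"ay":0,"az":0,"hand":-0.99},{"dx":0.001,"dy":0,"dz":0.09,"ax":0,"ay":0,"az":0,"hand":-0.99},{"dx":0.001,"dy":0,"dz":0.09,"ax":0,"ay":0,"az":0,"hand":-0.99},{"dx":0.001,"dy":0,"dz":0.09,"ax":0,"ay":0,"az":0,"hand":-0.99}]' 30; python3 -m pendant '[{"dx":0,"dy":0,"dz":-0.04,"ax":0,"ay":0,"az":0,"hand":-0.99},{"dx":0,"dy":0,"dz":-0.08,"ax":0,"ay":0,"az":0,"hand":-0.99},{"dx":0,"dy":0,"dz":-0.09,"ax":0,"ay":0,"az":0,"hand":-0.99},{"dx":0,"dy":0,"dz":-0.09,"ax":0,"ay":0,"az":0,"hand":-0.99}]'; python3 - <<'E'
from h import *
s=np.load("pics/top0.npz");f=s["frame"];H,S,V=cv2.split(cv2.cvtColor(f,cv2.COLOR_RGB2HSV)); white=((V>150)&(S<70)).astype(np.uint8)*255
# cup base plate: corner estimate from side-facing edges; fit line-based square via approxPolyDP
c=blob(white,(384,151),26); p=cv2.approxPolyDP(c.reshape(-1,1,2).astype(np.float32),3,True).reshape(-1,2); print((cast(s,p,.013)[:,:2]*1000).round())
E
python3 go.py 636 -92 210 3.6
```

```text
clock: 22.52
tcp_pos: [0.4373, -0.0658, 0.118]
eef_rot: [-0.031, 1.0, -0.0, 0.0]
ft_force: [-0.9, 1.8, 4.8]
grip_width: 0.0426
grip_force: 30.0
clock: 23.02
tcp_pos: [0.4366, -0.0665, 0.2073]
eef_rot: [-0.031, 1.0, -0.0, -0.0]
ft_force: [-0.8, -0.0, -3.2]
grip_width: 0.0426
grip_force: 30.0
[[ 691.  -69.]
 [ 612.  -38.]
 [ 582. -114.]
 [ 660. -143.]]
shift [-197.4  -37.8   -2.7] az -0.1 q7 1.29 z 207.3 t 23.02
```

The sleeve grip reads 42.6 mm instead of 44 mm, so I'll check the grip.

```bash
python3 - <<'E'
from plant import r
from h import *
b=r.snapshot("side"); st=r.state(); print(st["tcp_pos"],st["grip_width"])
t=st["tcp_pos"]; p=proj(b,[t,t-[0,0,.088+.03-.06],t-[0,0,.118]]).round(1); print(p)
g=b["frame"][:,:,::-1]; u,v=p[1].astype(int); B=cv2.resize(g[v-50:v+50,u-60:u+60],(720,600),interpolation=2)
for q in p[1:]: cv2.drawMarker(B,tuple(int(x) for x in (q-[u-60,v-50])*6),(0,255,0),0,14,1)
cv2.imwrite("pics/sl.png",B)
E
```

```text
[ 0.43620803 -0.06635509  0.2066586 ] 0.04228631158829512
[[364.5 143.3]
 [363.7 159.4]
 [363.  175.3]]
```

View pics/sl.png

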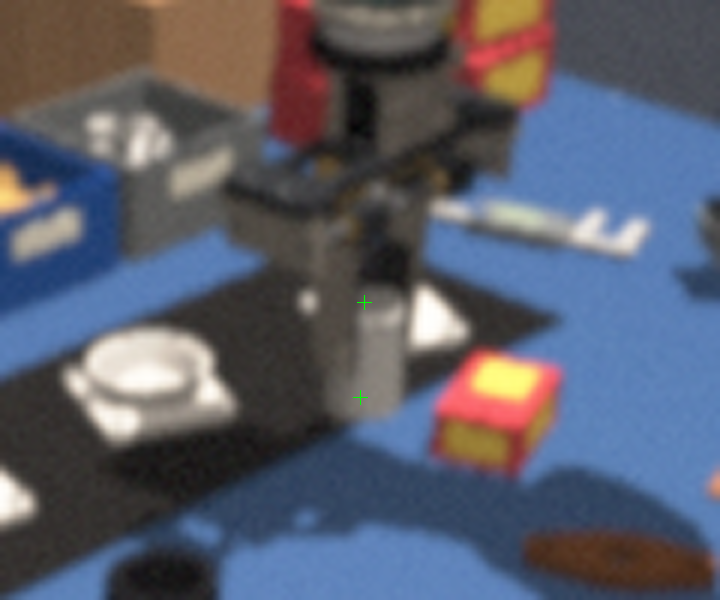

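The sleeve is upright in the pads, with its edges at crop x 325–405 against a predicted centre of 360, so it is within about 2 mm. Go to the cup.

```bash
python3 -m pendant '[{"dx":-0.04,"dy":-0.007,"dz":0,"ax":0,"ay":0,"az":0,"hand":-0.99},{"dx":-0.08,"dy":-0.015,"dz":0,"ax":0,"ay":0,"az":0,"hand":-0.99},{"dx":-0.12,"dy":-0.023,"dz":0,"ax":0,"ay":0,"az":0,"hand":-0.99},{"dx":-0.16,"dy":-0.03,"dz":0,"ax":0,"ay":0,"az":0,"hand":-0.99},{"dx":-0.19,"dy":-0.037,"dz":0,"ax":0,"ay":0,"az":0,"hand":-0.99},{"dx":-0.199,"dy":-0.038,"dz":0,"ax":0,"ay":0,"az":0,"hand":-0.99},{"dx":-0.199,"dy":-0.038,"dz":0.02,"ax":0,"ay":0,"az":0,"hand":-0.99},{"dx":-0.199,"dy":-0.038,"dz":0.04,"ax":0,"ay":0,"az":0,"hand":-0.99},{"dx":-0.199,"dy":-0.038,"dz":0.05,"ax":0,"ay":0,"az":0,"hand":-0.99},{"dx":-0.199,"dy":-0.038,"dz":0.05,"ax":0,"ay":0,"az":0,"hand":-0.99}]'; python3 go.py 638 -91.5 131 3.6;  python3 - <<'E'
from plant import r
from h import *
b=r.snapshot("side")
p=proj(b,[[.636,-.0915,.033]])[0].astype(int);u,v=p
cv2.imwrite("pics/cup1.png",cv2.resize(b["frame"][v-40:v+30,u-45:u+45,::-1],(540,420),interpolation=2))
E
```

```text
clock: 24.32
tcp_pos: [0.637, -0.0914, 0.1564]
eef_rot: [-0.031, 1.0, 0.0, -0.001]
ft_force: [0.5, 0.1, -1.8]
grip_width: 0.0424
grip_force: 30.0
shift [-1.1 -0.1 25.4] az 0.0 q7 1.26 z 156.4 t 24.32
```

View pics/cup1.png

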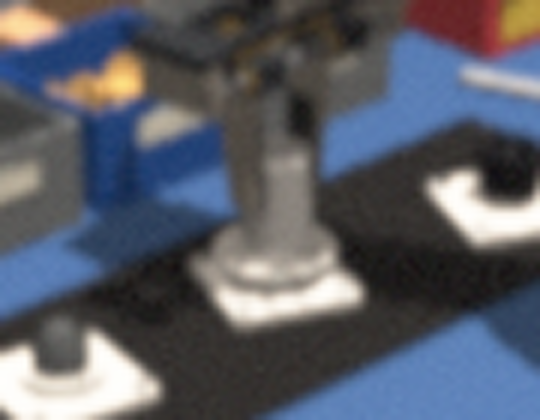

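The sleeve (x 245–315) is centred over the cup ring (212–335). The small collar sits on the thin spigot at (510,165). Lower the sleeve.

```bash
python3 -m pendant '[{"dx":-0.001,"dy":0,"dz":0.006,"ax":0,"ay":0,"az":0,"hand":-0.99},{"dx":-0.001,"dy":0,"dz":0.012,"ax":0,"ay":0,"az":0,"hand":-0.99},{"dx":-0.001,"dy":0,"dz":0.018,"ax":0,"ay":0,"az":0,"hand":-0.99},{"dx":-0.001,"dy":0,"dz":0.024,"ax":0,"ay":0,"az":0,"hand":-0.99},{"dx":-0.001,"dy":0,"dz":0.024,"ax":0,"ay":0,"az":0,"hand":-0.99}]';  python3 go.py 638 -91.5 131 3.6
```

```text
clock: 25.0
tcp_pos: [0.6386, -0.0913, 0.133]
eef_rot: [-0.031, 1.0, 0.0, -0.001]
ft_force: [0.9, 0.7, -4.0]
grip_width: 0.0427
grip_force: 30.0
shift [ 0.6 -0.2  2. ] az 0.0 q7 1.25 z 133.0 t 25.0
```

```bash
python3 -m pendant '[{"dx":0,"dy":0,"dz":0.002,"ax":0,"ay":0,"az":0,"hand":-0.99},{"dx":0,"dy":0,"dz":0.002,"ax":0,"ay":0,"az":0,"hand":0.4},{"dx":0,"dy":0,"dz":0.002,"ax":0,"ay":0,"az":0,"hand":0.99},{"dx":0,"dy":0,"dz":0.002,"ax":0,"ay":0,"az":0,"hand":0.99},{"dx":0,"dy":0,"dz":0.002,"ax":0,"ay":0,"az":0,"hand":0.99},{"dx":0,"dy":0,"dz":-0.04,"ax":0,"ay":0,"az":0,"hand":0.99},{"dx":0,"dy":0,"dz":-0.08,"ax":0,"ay":0,"az":0,"hand":0.99},{"dx":0.04,"dy":0.04,"dz":-0.08,"ax":0,"ay":0,"az":0,"hand":0.99},{"dx":0.08,"dy":0.08,"dz":-0.08,"ax":0,"ay":0,"az":0,"hand":0.99},{"dx":0.12,"dy":0.12,"dz":-0.08,"ax":0,"ay":0,"az":0,"hand":0.99},{"dx":0.16,"dy":0.16,"dz":-0.07,"ax":0,"ay":0,"az":0,"hand":0.99},{"dx":0.178,"dy":0.183,"dz":-0.06,"ax":0,"ay":0,"az":0,"hand":0.99}]'; python3 -m pendant '[{"dx":0,"dy":0,"dz":0,"ax":0,"ay":0,"az":0,"hand":0.99},{"dx":0,"dy":0,"dz":0,"ax":0,"ay":0,"az":0,"hand":0.99}]'; python3 go.py 449 80.5 96 3.6
```

```text
clock: 26.5
tcp_pos: [0.4476, 0.0816, 0.1938]
eef_rot: [-0.033, 0.999, -0.0, 0.0]
ft_force: [-0.5, -0.6, 0.9]
grip_width: 0.0912
grip_force: 0.0
clock: 26.75
tcp_pos: [0.4509, 0.0796, 0.194]
eef_rot: [-0.031, 1.0, -0.0, 0.001]
ft_force: [0.2, -0.1, -0.5]
grip_width: 0.0915
grip_force: 0.0
shift [ 1.9  1.  98. ] az -0.0 q7 0.93 z 194.0 t 26.75
```

```bash
python3 -m pendant '[{"dx":0.002,"dy":0.001,"dz":0.05,"ax":0,"ay":0,"az":0,"hand":0.99},{"dx":0.002,"dy":0.001,"dz":0.085,"ax":0,"ay":0,"az":0,"hand":0.99},{"dx":0.002,"dy":0.001,"dz":0.098,"ax":0,"ay":0,"az":0,"hand":0.99},{"dx":0.002,"dy":0.001,"dz":0.098,"ax":0,"ay":0,"az":0,"hand":-0.99},{"dx":0.002,"dy":0.001,"dz":0.098,"ax":0,"ay":0,"az":0,"hand":-0.99},{"dx":0.002,"dy":0.001,"dz":0.098,"ax":0,"ay":0,"az":0,"hand":-0.99},{"dx":0.002,"dy":0.001,"dz":0.098,"ax":0,"ay":0,"az":0,"hand":-0.99},{"dx":0.002,"dy":0.001,"dz":0.098,"ax":0,"ay":0,"az":0,"hand":-0.99}]' 20; python3 -m pendant '[{"dx":0,"dy":0,"dz":-0.04,"ax":0,"ay":0,"az":0,"hand":-0.99},{"dx":0,"dy":0,"dz":-0.08,"ax":0,"ay":0,"az":0,"hand":-0.99},{"dx":0,"dy":0,"dz":-0.1,"ax":0,"ay":0,"az":0,"hand":-0.99},{"dx":0,"dy":0,"dz":-0.1,"ax":0,"ay":0,"az":0,"hand":-0.99}]'; python3 go.py 629 91 196 3.6
```

```text
clock: 27.75
tcp_pos: [0.4486, 0.081, 0.0967]
eef_rot: [-0.031, 1.0, -0.0, 0.001]
ft_force: [-0.2, -0.8, 7.2]
grip_width: 0.0643
grip_force: 20.0
clock: 28.25
tcp_pos: [0.4485, 0.0809, 0.1969]
eef_rot: [-0.031, 1.0, -0.0, 0.002]
ft_force: [-0.8, 0.2, -1.9]
grip_width: 0.0644
grip_force: 20.0
shift [-180.8   -1.1    1.4] az -0.0 q7 0.92 z 196.9 t 28.25
```

```bash
python3 -m pendant '[{"dx":-0.04,"dy":0,"dz":0,"ax":0,"ay":0,"az":0,"hand":-0.99},{"dx":-0.08,"dy":0,"dz":0,"ax":0,"ay":0,"az":0,"hand":-0.99},{"dx":-0.12,"dy":0,"dz":0,"ax":0,"ay":0,"az":0,"hand":-0.99},{"dx":-0.16,"dy":-0.001,"dz":0,"ax":0,"ay":0,"az":0,"hand":-0.99},{"dx":-0.18,"dy":-0.001,"dz":0,"ax":0,"ay":0,"az":0,"hand":-0.99},{"dx":-0.181,"dy":-0.001,"dz":0.02,"ax":0,"ay":0,"az":0,"hand":-0.99},{"dx":-0.181,"dy":-0.001,"dz":0.035,"ax":0,"ay":0,"az":0,"hand":-0.99},{"dx":-0.181,"dy":-0.001,"dz":0.045,"ax":0,"ay":0,"az":0,"hand":-0.99},{"dx":-0.181,"dy":-0.001,"dz":0.045,"ax":0,"ay":0,"az":0,"hand":-0.99}]'; python3 go.py 629 91 118 3.6
```

```text
clock: 29.38
tcp_pos: [0.6274, 0.0912, 0.1494]
eef_rot: [-0.032, 1.0, -0.0, -0.001]
ft_force: [-0.3, -0.5, -0.4]
grip_width: 0.0648
grip_force: 20.0
shift [-1.6 -0.3 31.4] az 0.0 q7 0.96 z 149.4 t 29.38
```

```bash
python3 -m pendant '[{"dx":-0.001,"dy":0,"dz":0.006,"ax":0,"ay":0,"az":0,"hand":-0.99},{"dx":-0.001,"dy":0,"dz":0.012,"ax":0,"ay":0,"az":0,"hand":-0.99},{"dx":-0.001,"dy":0,"dz":0.018,"ax":0,"ay":0,"az":0,"hand":-0.99},{"dx":-0.001,"dy":0,"dz":0.024,"ax":0,"ay":0,"az":0,"hand":-0.99},{"dx":-0.001,"dy":0,"dz":0.024,"ax":0,"ay":0,"az":0,"hand":-0.99}]';  python3 go.py 629 91 118 3.6
```

```text
clock: 30.0
tcp_pos: [0.6292, 0.0914, 0.126]
eef_rot: [-0.031, 1.0, -0.0, -0.001]
ft_force: [-0.8, 0.3, -1.7]
grip_width: 0.0646
grip_force: 20.0
shift [ 0.2 -0.3  8. ] az 0.0 q7 0.94 z 126.0 t 30.0
```

```bash
python3 -m pendant '[{"dx":0,"dy":0,"dz":0.004,"ax":0,"ay":0,"az":0,"hand":-0.99},{"dx":0,"dy":0,"dz":0.008,"ax":0,"ay":0,"az":0,"hand":-0.99},{"dx":0,"dy":0,"dz":0.008,"ax":0,"ay":0,"az":0,"hand":-0.99},{"dx":0,"dy":0,"dz":0.008,"ax":0,"ay":0,"az":0,"hand":0.99},{"dx":0,"dy":0,"dz":0.008,"ax":0,"ay":0,"az":0,"hand":0.99},{"dx":0,"dy":0,"dz":0.008,"ax":0,"ay":0,"az":0,"hand":0.99},{"dx":0,"dy":0,"dz":-0.04,"ax":0,"ay":0,"az":0,"hand":0.99},{"dx":0,"dy":0,"dz":-0.1,"ax":0,"ay":0,"az":0,"hand":0.99},{"dx":0.03,"dy":-0.03,"dz":-0.12,"ax":0,"ay":0,"az":0,"hand":0.99},{"dx":0.07,"dy":-0.07,"dz":-0.12,"ax":0,"ay":0,"az":0,"hand":0.99},{"dx":0.11,"dy":-0.11,"dz":-0.12,"ax":0,"ay":0,"az":0,"hand":0.99},{"dx":0.15,"dy":-0.15,"dz":-0.12,"ax":0,"ay":0,"az":0,"hand":0.99}]'; python3 -m pendant '[{"dx":0.02,"dy":-0.05,"dz":0,"ax":0,"ay":0,"az":5,"hand":0.99},{"dx":0.04,"dy":-0.1,"dz":0,"ax":0,"ay":0,"az":10,"hand":0.99},{"dx":0.06,"dy":-0.15,"dz":0,"ax":0,"ay":0,"az":15,"hand":0.99},{"dx":0.08,"dy":-0.2,"dz":0,"ax":0,"ay":0,"az":20,"hand":0.99},{"dx":0.1,"dy":-0.25,"dz":0,"ax":0,"ay":0,"az":25,"hand":0.99},{"dx":0.12,"dy":-0.3,"dz":0,"ax":0,"ay":0,"az":30,"hand":0.99},{"dx":0.12,"dy":-0.35,"dz":0,"ax":0,"ay":0,"az":35,"hand":0.99},{"dx":0.12,"dy":-0.4,"dz":0,"ax":0,"ay":0,"az":35,"hand":0.99},{"dx":0.12,"dy":-0.43,"dz":0,"ax":0,"ay":0,"az":35,"hand":0.99},{"dx":0.12,"dy":-0.43,"dz":0,"ax":0,"ay":0,"az":35,"hand":0.99}]'; python3 - <<'E'
from plant import r
from h import *
a=r.snapshot("top");b=r.snapshot("side"); np.savez("pics/t9.npz",**a)
A=cv2.resize(a["frame"][95:235,220:500,::-1],(800,400),interpolation=2);B=cv2.resize(b["frame"][140:240,220:400,::-1],(360,200),interpolation=2)
c=np.zeros((600,800,3),np.uint8); c[:400]=A; c[400:,:360]=B; cv2.imwrite("pics/fin.png",c)
f=a["frame"];H,S,V=cv2.split(cv2.cvtColor(f,cv2.COLOR_RGB2HSV)); nb=(~((H>95)&(H<125)&(S>110))).astype(np.uint8)*255
P=cast(a,blob(nb,(423,213),22),.02)[:,:2]*1000; print("carton",cv2.minAreaRect(P.astype(np.float32)))
dk=(V<95).astype(np.uint8)*255
for nm,uv,rad,z in(("big",(325,145),18,.037),("small",(446,166),13,.037)):
    P=cast(a,blob(dk,uv,rad),z)[:,:2]*1000; print(nm,cv2.minAreaRect(P.astype(np.float32)))
E
```

```text
clock: 31.5
tcp_pos: [0.488, -0.069, 0.2468]
eef_rot: [-0.031, 1.0, -0.0, 0.0]
ft_force: [0.4, -1.1, 0.8]
grip_width: 0.0916
grip_force: 0.0
clock: 32.75
tcp_pos: [0.3956, -0.5065, 0.2461]
eef_rot: [0.272, 0.962, -0.0, 0.0]
ft_force: [0.8, 1.3, -0.2]
grip_width: 0.0913
grip_force: 0.0
carton ((454.7605285644531, -217.8890380859375), (64.19358825683594, 95.26824188232422), 21.19784164428711)
big ((640.6915893554688, 98.24728393554688), (86.03556823730469, 95.15747833251953), 68.79483795166016)
small ((604.5468139648438, -280.8840637207031), (42.21438980102539, 52.039100646972656), 48.503021240234375)
```

View pics/fin.png

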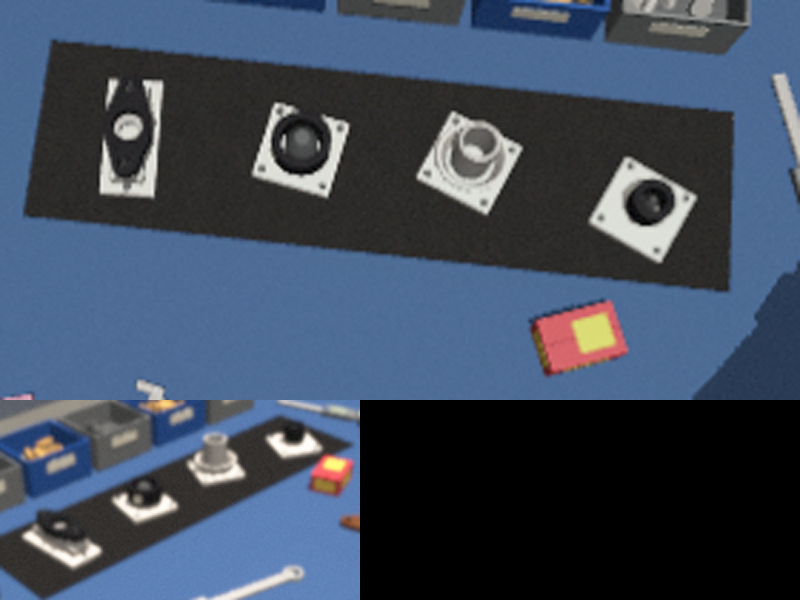

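All five parts are in their nests and the carton has not moved. The spacer (127,130), big collar (300,143), sleeve (478,150) and small collar (650,200) all look seated. I'll zoom in once to confirm the spacer and plate are level and right down.

```bash
python3 - <<'E'
from plant import r
from h import *
b=r.snapshot("side"); a=np.load("pics/t9.npz")
B=cv2.resize(b["frame"][160:235,225:325,::-1],(800,600),interpolation=2)
th=np.radians(3.6); ax=np.array([np.cos(th),np.sin(th),0])
for z,c in((.029,(0,0,255)),(.039,(255,0,0)),(.053,(0,255,0))):
    P=[np.array([.6235,.274,z])+s*.056*ax for s in(1,-1)]
    for q in proj(b,P): cv2.drawMarker(B,tuple(int(x) for x in (q-[225,160])*8),c,0,16,1)
for P,c in(([.629,.091,.021],(0,0,255)),([.629,.091,.053],(0,255,0))):
    q=proj(b,[P])[0]; cv2.drawMarker(B,tuple(int(x) for x in (q-[225,160])*8),c,0,16,1)
cv2.imwrite("pics/fz.png",B)
f=a["frame"];H,S,V=cv2.split(cv2.cvtColor(f,cv2.COLOR_RGB2HSV)); dk=((V<75)).astype(np.uint8)*255
k=np.zeros_like(dk); cv2.rectangle(k,(258,123),(274,160),255,-1); P=cast(a,np.argwhere(dk&k)[:,::-1],.05)[:,:2]*1000
w,v=np.linalg.eigh(np.cov(P.T)); print("spacer",P.mean(0).round(),np.ptp(P@v,axis=0).round(),np.degrees(np.arctan2(v[1,1],v[0,1])).round(1)%180)
E
```

```text
spacer [620. 272.] [ 46. 108.] 5.300000000000011
```

View pics/fz.png

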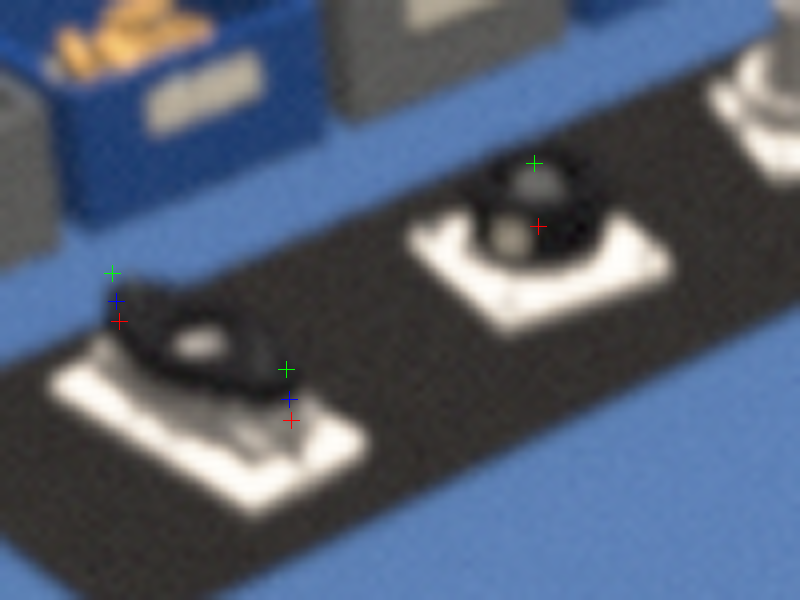

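The spacer edge lies between the predicted 39 and 53 mm marks at both ends, (115,290) and (287,385), so the stack is level and seated. The big collar also matches its marks. I'm handing the job in.

```bash
python3 -c "
from plant import r
print(r.job_done())"
```

```text
the job is handed in; nothing more can be done
None
```

I placed all five parts in their nests, let them go, left the red carton in place and handed the job in at about 33 s on the robot clock; the last pictures show every part seated, but no verdict came back.

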